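Lock the sample turntable with its bar

TASK

Lock the little sample turntable on the bench so it can be carried to the store. With a fingertip on the upright stud, turn the slotted disc until its slot lines up with the flat steel bar, then push the bar by its thumb plate through the slot and fully home, its nose against the back of the bridged keeper. Only push: do not lift the bar or force anything, leave the other things on the bench where they stand, and finish clear of the turntable.

Things in the scene. Friction and masses are not known exactly. Their poses are not given: they have to be found in the camera images.
- stage: the turntable's base, fixed to the bench: a grey plate 290 x 90 mm, top 12 mm above the bench. Origin on the disc's axis at bench level; its x axis runs along the bar, the way the bar must go; z up. The plate reaches from x -215 to +75 mm.
- guide_end (a point): where the guide channel ends, 48 mm before the disc's axis, on its centre line at floor level (17 mm above the bench). The guide is an aluminium channel open at the top, 142 mm long (x -190 to -48 mm of the base), 34 mm wide over all, 11 mm inside, wall tops 29 mm above the bench.
- keeper_back (a point): middle of the keeper's inner back face, 62 mm beyond the disc's axis, 24 mm above the bench; the bar's nose must come here. The keeper is a bridged aluminium block, x 42 to 69 mm of the base, 32 mm wide, top 38 mm above the bench, opening 16 mm wide.
- disc_center (a point): disc's axis at the disc's top, 35 mm above the bench; y axis along the slot. Aluminium disc, 72 mm in diameter; the slot runs straight across the whole diameter, 15 mm wide, open at the top, mouths widened to 22 mm. The bar enters only when the slot is within about 0.15 rad of its line.
- disc (a joint): turn of the disc, rad, counterclockwise seen from above: angle from the base's +x axis to the direction of the stud. 0: stud on the keeper side, slot square across the bar's path. +1.571 or -1.571: slot in line with the bar, either will do. End stops at +-1.75. It stays where it is left and takes about 2 N at the stud to turn.
- disc_stud (a point): middle of the exposed round steel stud standing on the disc, 22 mm from the disc's axis, 12 mm in diameter, from 35 to 71 mm above the bench (this point is 53 mm above it). Its x axis points outward from the disc's axis, its y axis runs along the slot.
- lock_bar: the loose flat steel bar lying in the guide, 9 mm wide, 14 mm high, 154 mm long, about 0.22 kg; origin on its underside below the thumb plate, x axis towards its nose, z up. It slides in the guide with 1 mm play a side and takes 1 to 4 N to push.
- thumb_plate (a point): middle of the upright thumb plate near the bar's rear end: 8 mm thick along the bar, 30 mm wide, from 31 to 71 mm above the bench (this point is 51 mm above it). Push its rear face forward. At the start it is 185 to 220 mm behind the disc's axis, when the bar is home 80 mm behind it.
- bar_nose (a point): tip of the bar's nose, 142 mm ahead of the thumb plate, in the middle of the bar's height (24 mm above the bench). The nose narrows to 4 mm over its last 23 mm. At the start it is 43 to 78 mm short of the disc's axis; home it is 62 mm beyond, against the keeper's back.
- crucible_mid (a point): small white porcelain crucible, 44 mm wide, 32 mm high; a bystander to leave alone. The point is on its axis about half-way up.
- tape_roll_mid (a point): roll of tape lying flat, 68 mm wide, 24 mm high; a bystander to leave alone. The point is on its axis about half-way up.
- jar_white_2_mid (a point): white screw-cap jar, 44 mm wide, 59 mm high; a bystander to leave alone. The point is on its axis about half-way up.
- dropper_1_mid (a point): brown dropper bottle, 36 mm wide, 97 mm high; a bystander to leave alone. The point is on its axis about half-way up.
- dropper_2_mid (a point): white dropper bottle, 36 mm wide, 97 mm high; a bystander to leave alone. The point is on its axis about half-way up.
- flask_100_mid (a point): small conical flask, 58 mm wide, 105 mm high; a bystander to leave alone. The point is on its axis about half-way up.
- rubber_block_mid (a point): white rubber block, 26 x 62 mm, 21 mm high; a bystander to leave alone. The point is on its axis about half-way up.

How it is judged:
By the outcome, as a careful person would: the job done as asked, in the order asked, and still so for the second after the job is handed in, with the robot touching nothing.
It also fails if it takes over 48 s, if anything falls off the work surface, if the arm or the gripper's body presses on something with over 40 N, if the wrist force passes 120 N, or if a joint passes its speed limit or range.

ROBOT

A 6-joint arm with a two-finger parallel gripper is mounted at the origin on a cart in front of the work surface, level with it; the furniture and walls round the work are solid. World frame = base frame: x ahead of the robot, y to its left, z up, the work surface at z = 0. Lengths are in m, angles in rad, forces in N, time in s.
With the tool pointing down it reaches from about 0.35 to 0.975 m from the base axis. Payload 4.9 kg.
Tool frame: the origin (TCP) lies at the very end of the fingers, on their centre line; the grasp point (between the pads) lies 19 mm behind it (pinch_z is the distance from the TCP to the grasp point, in m); z points along the fingers, y is the line along which they close (so a half turn about z gives the same grasp; the last joint's range is limited). The gripper opens to 85 mm and grips with 20 to 120 N. Pads are 22 mm wide; open, the fingers measure 114 mm over their backs; the gripper's body (76 mm by 85 mm) begins 54 mm behind the grasp point. The pads swing forward as they close: fully open they stand 13 mm farther back than shut.
Start: joints at [-1.461, 0.053, 1.613, -0, 1.476, -0.119], TCP at [0.142, -0.609, 0.231] pointing down, gripper open.
Joint ranges: [-3.01, 3.01], [-1.01, 2.22], [0.06, 2.58], [-1.02, 4.17], [0.09, 2.62], [-3.14, 3.14]. Speed limits (rad/s): [2.57, 2.57, 3.14, 3.14, 3.14, 3.14].

INTERFACE

Orientations are given as a unit quaternion [w, x, y, z].
In Python, from plant import * gives the robot as it stands. The module is installed in compiled form; this text tells all that it offers.
- The arm moves only by the tool play_rows, never from a script. Its arguments are lists of equal length, an entry for each row: "linear": the shift along the world's x, y, z in m, a list of three; "turn": the turn about the world's z in degrees. A call has 1 to 8 rows; each row shifts and turns the commanded pose from where the row before left it; what a row does not reach is not made up. A row lasts 1/8 s, in which the tool goes at most 62.5 mm and 10.7 degrees, less where a joint would pass 70% of its speed; a pose out of reach is approached as far as the arm can. A call is refused whole if a number of a shift passes 0.0625 or a number of a turn 10.7, either way. A call with a gripper value outside its range is refused whole. "hand" is the finger opening in m, from 0 to 0.0854, set as the call begins (left out, the last holds). The fingers move at their own pace and stop on an object; the grip force is fixed at half the most. Time passes only in rows, so rows that do not move let the fingers close. It gives the time, the measured TCP pose, the force, the opening and the grip force at its end, in the units of the state.
- state(): the state, without advancing time (a new reading comes with each control period).
- grab_frame(name): name is "scene" or "side" or "wrist"; returns the picture (400x640x3 uint8, red, green, blue); there is no depth.
- camera_info(name): a dict with "camera_matrix" (3x3 intrinsics, pixels), "distortion" ([k1, k2, p1, p2, k3] as OpenCV has them; the pictures are not rectified), "origin" and "attitude" of the camera in the world; the wrist camera has in their place "mount" (4x4, takes a point from camera to tool coordinates, whose origin is the TCP and whose axes are the flange's). Camera axes: x right, y down, z forward; pixel columns grow to the right and rows downward; lengths in m; the calibration is good to about 2 mm. A picture is of the moment at which its call begins: read the wrist's pose just before it. camera_info takes no time and is no camera call.
- job_done(): hands the job in; it is judged then, once.
Trained networks look in the newest picture that a camera, given by its name, has taken for a name from the list of things; names that differ only in an ending like _2 or _b are one class to them, and where a whole thing is asked for, a point or a joint stands for the part that bears it (a point fixed in the world has none). Each returns a list of dicts, best first, with "p" (0 to 1); they miss things now and then, are a little off and sometimes report something else, mostly with a low value. They report only what shows in the picture. A call takes as long as a camera call.
- trace(camera, thing): "region" (400x640 bool, what is visible of it) and "location" ([column, row] in pixels, amid what is visible of it).
The state is a dict: "time": time; "joint_pos": joint angles; "joint_vel": joint speeds; "joint_efforts": joint torques, N m; "tool_pos": TCP position; "tool_rot": TCP orientation; "contact_force": force on the tool from outside, world axes, zero at the start; "ft_torque": the same for the moment, N m; "gripper_width": opening from 0.0 (shut) to 1.0 (fully open); "grasp_force": force on a finger pad.
Only numpy, scipy, OpenCV 4.12 (cv2) and the standard library are available. Lean on these libraries where they do the work, as an engineer would, in place of code of your own. Each camera call takes 0.05 s, during which the arm holds its last target. There are 200 camera calls.

## Working session

There is one attempt and no reset: what is moved stays moved. The work goes in short steps, Python scripts to look and compute and a tool call to move; the robot and the scene stay as the last step left them, time stands still between calls to the robot, and variables do not carry over. Pictures are saved under pics/ and viewed, at most 10 in all, crops included, and the job is handed in when it is done.

Besides the shell and the picture viewer there is one more tool, called after "Request:" as a command line: name --pt "numbers of a row" for each row, then --argument value for the rest. play_rows: Moves the arm, as the interface text tells. Its arguments: {"type":"object","properties":{"linear":{"type":"array","items":{"type":"array","items":{"type":"number"}}},"turn":{"type":"array","items":{"type":"number"}},"hand":{"type":"number"}},"required":["linear","turn"]}

```bash
mkdir -p pics; python3 - <<'E'
from plant import *
import cv2,numpy as np
s=state();print(s['time'],s['tool_pos'],s['tool_rot'],s['gripper_width'])
for c in ("scene","side"):
    im=grab_frame(c);cv2.imwrite(f'pics/{c}0.png',im[:,:,::-1])
    i=camera_info(c);print(c,i)
    for t in ("stage","disc","disc_stud","lock_bar","thumb_plate","bar_nose"):
        for d in trace(c,t)[:1]: print(t,round(d['p'],2),d['location'],d['region'].sum())
print(camera_info("wrist"))
E
```

```text
0.0 [ 0.14168547 -0.60807286  0.23004454] [-1.04616863e-03  9.93465239e-01  1.14130288e-01  3.16842839e-05] 1.00463712210888
scene {'camera_matrix': array([[431.83898423,   0.        , 318.92586185],
       [  0.        , 431.83898423, 207.51006546],
       [  0.        ,   0.        ,   1.        ]]), 'distortion': array([-0.11878192,  0.        ,  0.        ,  0.        ,  0.        ]), 'origin': array([0.76287921, 0.51243814, 0.80458239]), 'attitude': array([-0.0646689 ,  0.1855738 ,  0.91404875, -0.3548171 ])}
stage 0.92 [320.5, 205.3] 3029
disc 0.84 [301.3, 185.7] 563
disc_stud 0.64 [299.8, 183.4] 574
lock_bar 0.63 [351.6, 218.6] 264
thumb_plate 0.55 [349.1, 217.2] 323
bar_nose 0.81 [346.4, 220.2] 284
side {'camera_matrix': array([[420.64148143,   0.        , 317.14271092],
       [  0.        , 420.64148143, 204.6815675 ],
       [  0.        ,   0.        ,   1.        ]]), 'distortion': array([0.03382166, 0.        , 0.        , 0.        , 0.        ]), 'origin': array([0.42651475, 0.76411756, 0.41355191]), 'attitude': array([ 0.03611875, -0.0493205 ,  0.82063591, -0.56817218])}
stage 0.63 [338.3, 227.9] 1738
disc 0.72 [329.9, 208.3] 406
disc_stud 0.94 [331.0, 207.1] 439
lock_bar 0.91 [352.9, 231.2] 280
thumb_plate 0.71 [350.1, 230.1] 385
bar_nose 0.83 [349.2, 229.4] 370
{'camera_matrix': array([[312.86058424,   0.        , 310.84741114],
       [  0.        , 312.86058424, 196.31859043],
       [  0.        ,   0.        ,   1.        ]]), 'distortion': array([-0.05241452,  0.        ,  0.        ,  0.        ,  0.        ]), 'mount': array([[ 1.24435125e-04, -9.61680437e-01, -2.74172795e-01,
         7.03470220e-02],
       [ 9.99999966e-01,  1.82436316e-04, -1.86051703e-04,
        -6.00153157e-04],
       [ 2.28941358e-04, -2.74172762e-01,  9.61680427e-01,
        -1.42710167e-01],
       [ 0.00000000e+00,  0.00000000e+00,  0.00000000e+00,
         1.00000000e+00]])}
```

```bash
cat > h.py <<'E'
from plant import *
import cv2,numpy as np
from scipy.spatial.transform import Rotation as R
def rot(q): return R.from_quat([q[1],q[2],q[3],q[0]]).as_matrix()
def cam(name,s=None):
    i=camera_info(name)
    if name!="wrist": return i['camera_matrix'],i['distortion'],rot(i['attitude']),np.array(i['origin'])
    T=rot(s['tool_rot']);M=i['mount'];return i['camera_matrix'],i['distortion'],T@M[:3,:3],T@M[:3,3]+s['tool_pos']
def at_z(c,px,z):
    K,D,Rm,o=c;u=cv2.undistortPoints(np.array(px,float).reshape(-1,1,2),K,D).reshape(-1,2)
    d=np.c_[u,np.ones(len(u))]@Rm.T
    return (o+d*((z-o[2])/d[:,2])[:,None])[:,:2]
def proj(c,P):
    K,D,Rm,o=c;p=(np.atleast_2d(P)-o)@Rm
    return cv2.projectPoints(p,np.zeros(3),np.zeros(3),K,D)[0].reshape(-1,2)
E
python3 - <<'E'
from h import *
c=cam("scene")
print(at_z(c,[320.5,205.3],.012),at_z(c,[301,185],.035),at_z(c,[349,217],.051))
c2=cam("side");print(at_z(c2,[338,228],.012),at_z(c2,[330,208],.035),at_z(c2,[350,230],.051))
a=cv2.imread('pics/scene0.png');b=cv2.imread('pics/side0.png')
x=cv2.resize(a[130:270,230:430],(800,560),interpolation=cv2.INTER_CUBIC);cv2.imwrite('pics/s1.png',x)
E
```

```text
[[ 0.48868538 -0.16203934]] [[ 0.51493    -0.22639025]] [[ 0.45592743 -0.06888603]]
[[ 0.49006912 -0.1464358 ]] [[ 0.51574241 -0.21582083]] [[ 0.45796532 -0.05048664]]
```

View pics/s1.png

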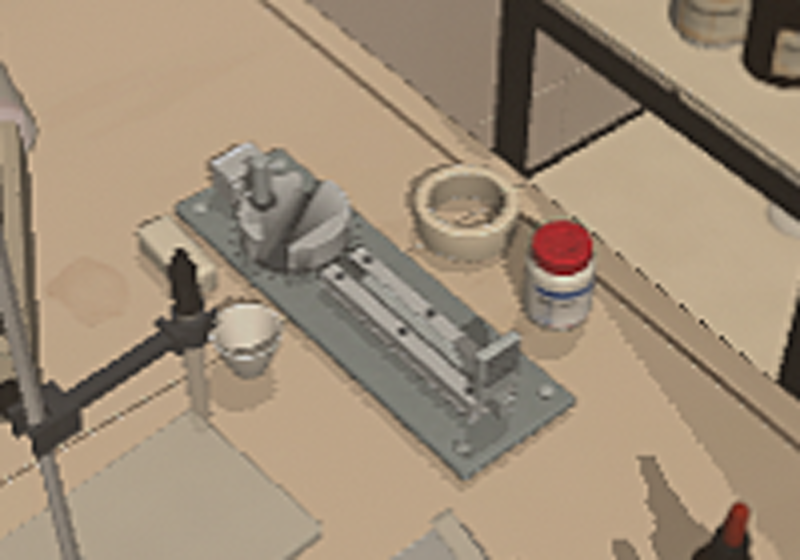

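View pics/scene0.png

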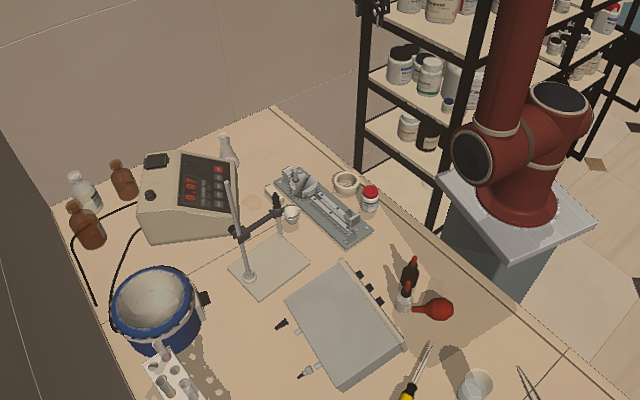

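```bash
python3 - <<'E'
from h import *
c=cam("scene")
px=[[373.75,230.5],[346.25,249.5],[274.5,182],[300,167.5]]
q=at_z(c,px,.012);print(q, np.linalg.norm(q-np.roll(q,1,0),axis=1))
print('stud top',at_z(c,[(295.5,171)],.071),'plate top',at_z(c,[(355,216)],.071),'shelf foot',at_z(c,[(361,170)],0), 'stand base',at_z(c,[(241,270)],0),'crucible',at_z(c,[(290,218)],.01))
E
```

```text
[[ 0.4043619  -0.03744507]
 [ 0.48778791 -0.01260416]
 [ 0.56755182 -0.28680183]
 [ 0.4857882  -0.31258313]] [0.28693413 0.08704579 0.28556372 0.08573193]
stud top [[ 0.52132713 -0.24360117]] plate top [[ 0.45037578 -0.05079633]] shelf foot [[ 0.33203576 -0.24918277]] stand base [[ 0.72474537 -0.06125862]] crucible [[ 0.57253335 -0.15447943]]
```

View pics/side0.png

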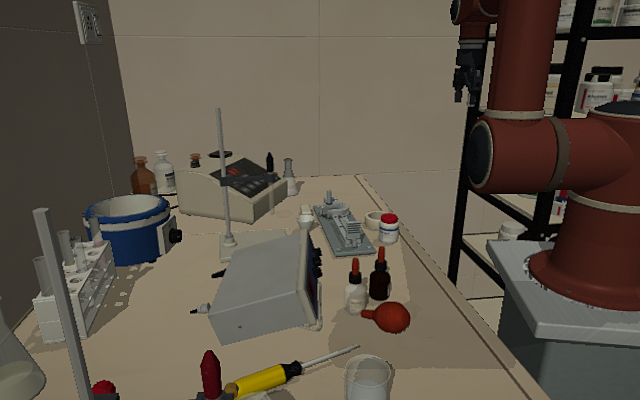

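```bash
python3 - <<'E'
from h import *
a,b=cam("scene"),cam("side")
def tri(p,q):
    L=[]
    for c,x in((a,p),(b,q)):
        K,D,Rm,o=c;u=cv2.undistortPoints(np.array(x,float).reshape(1,1,2),K,D).ravel();d=Rm@np.r_[u,1];L.append((o,d/np.linalg.norm(d)))
    (o1,d1),(o2,d2)=L;t=np.linalg.lstsq(np.c_[d1,-d2],o2-o1,rcond=None)[0];x,y=o1+t[0]*d1,o2+t[1]*d2;return (x+y)/2,np.linalg.norm(x-y)
print(tri((275.5,195),(269,153)),tri((227,183),(219,108)),tri((249,277),(228,240)))
E
python3 -c "
import cv2;a=cv2.imread('pics/side0.png');cv2.imwrite('pics/sd1.png',cv2.resize(a[90:270,190:420],None,fx=3.3,fy=3.3,interpolation=cv2.INTER_CUBIC))"
```

```text
(array([ 0.62592409, -0.05107617,  0.21197358]), np.float64(0.0011665749225933662)) (array([ 0.71258573, -0.02343408,  0.30339529]), np.float64(0.0017124707982683184)) (array([ 0.71474532, -0.0166801 ,  0.02941314]), np.float64(0.0011678791088678237))
```

View pics/sd1.png

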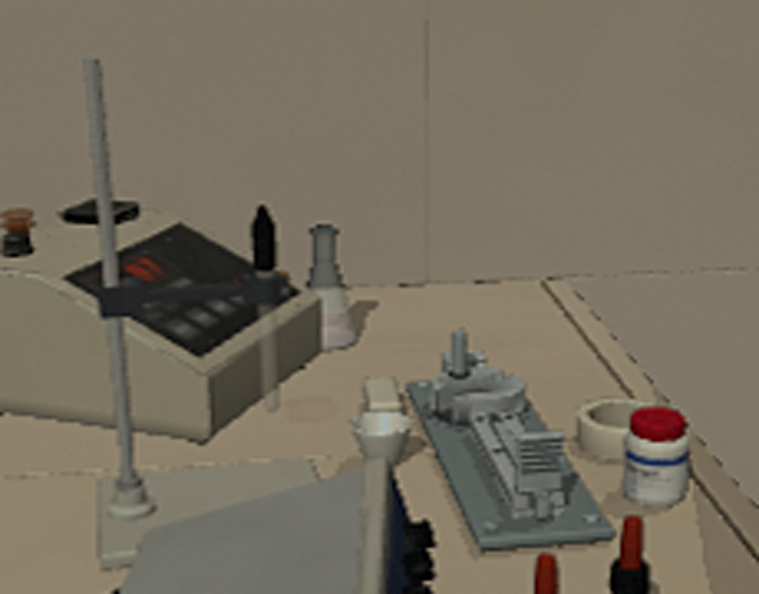

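Request:
play_rows --pt "0.042 0.043 0" --pt "0.042 0.043 0" --pt "0.042 0.043 0" --pt "0.042 0.043 0" --pt "0.042 0.043 0" --pt "0.042 0.043 0" --pt "0.042 0.043 0" --pt "0.042 0.043 0" --turn '[0,0,0,0,0,0,0,0]' --hand 0.024

```text
time: 1.7
tool_pos: [0.479, -0.2632, 0.2317]
tool_rot: [0.0, 0.993, 0.114, 0.0]
contact_force: [1.6, -1.1, -1.1]
gripper_width: 0.28
grasp_force: 0.0
```

```bash
python3 - <<'E'
from h import *
s=state();print(s['time'],s['tool_pos'],s['tool_rot'],s['gripper_width'])
im=grab_frame("wrist");np.save('w1.npy',im);cv2.imwrite('pics/w1.png',im[:,:,::-1])
for t in ("disc","disc_stud","thumb_plate"):
    for d in trace("wrist",t)[:1]: print(t,round(d['p'],2),d['location'],d['region'].sum())
import pickle;pickle.dump(s,open('s1.pkl','wb'))
E
```

```text
1.7 [ 0.47896831 -0.26315619  0.23167346] [4.09730175e-04 9.93463248e-01 1.14151169e-01 3.42402091e-04] 0.2804781421008785
disc 0.64 [290.7, 144.2] 3392
disc_stud 0.97 [292.6, 143.5] 3372
thumb_plate 0.57 [132.5, 152.9] 1784
```

View pics/w1.png

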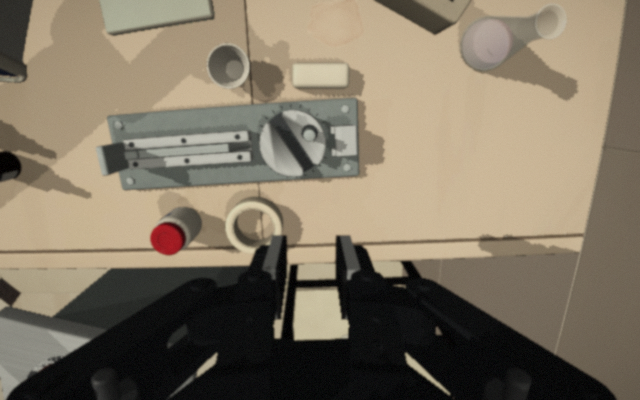

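```bash
python3 - <<'E'
from h import *
import pickle;s=pickle.load(open('s1.pkl','rb'));c=cam("wrist",s)
q=at_z(c,[[108,117],[123,189],[358,176],[356,98]],.012);print(q,np.linalg.norm(q-np.roll(q,1,0),axis=1))
print('disc',at_z(c,[292,143],.035),'stud top',at_z(c,[309,133],.071),'thumb top',at_z(c,[111,158],.071))
im=np.load('w1.npy')[85:205,90:380,::-1]
cv2.imwrite('pics/w1c.png',cv2.resize(im,(783,324),interpolation=cv2.INTER_CUBIC))
print('tcp',proj(c,s['tool_pos']))
E
```

```text
[[ 0.48641021 -0.02105634]
 [ 0.40396935 -0.04487265]
 [ 0.48391282 -0.31885396]
 [ 0.56898701 -0.29325289]] [0.28444664 0.08581207 0.28540622 0.08884274]
disc [[ 0.50682162 -0.23530904]] stud top [[ 0.52407357 -0.25030482]] thumb top [[ 0.45673045 -0.0633629 ]]
tcp [[312.0885875  253.23441254]]
```

View pics/w1c.png

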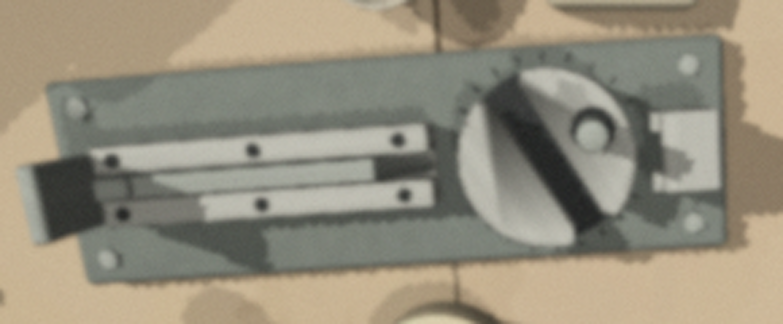

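Request:
play_rows --pt "0.007 0.002 0" --pt "0.007 0.002 -0.02" --pt "0.007 0.002 -0.03" --pt "0.007 0.002 -0.03" --pt "0.007 0.002 -0.02" --pt "0.0075 0.002 -0.01" --pt "0 0 0" --turn '[-9.8,-9.8,-9.8,-9.8,-9.8,-9.8,0]'

```text
time: 2.78
tool_pos: [0.519, -0.2535, 0.1202]
tool_rot: [-0.0, 0.922, -0.388, -0.001]
contact_force: [-0.2, 0.0, -0.5]
gripper_width: 0.28
grasp_force: 0.0
```

```bash
python3 - <<'E'
from h import *
s=state();print(s['time'],s['tool_pos'],s['tool_rot'],s['gripper_width'],s['joint_pos'])
im=grab_frame("wrist");cv2.imwrite('pics/w2.png',im[:,:,::-1])
for t in ("disc","disc_stud"):
    for d in trace("wrist",t)[:1]: print(t,round(d['p'],2),d['location'],d['region'].sum())
import pickle;pickle.dump(s,open('s1.pkl','wb'))
c=cam("wrist",s);p=s['tool_pos']
print('tcp',proj(c,p),'expected stud top',proj(c,[.5215,-.2508,.071]),'disc',proj(c,[.506,-.2345,.035]))
E
```

```text
2.775 [ 0.51902023 -0.25353318  0.12019389] [-6.13492926e-05  9.21603865e-01 -3.88130072e-01 -1.16571300e-03] 0.28045013058259594 [-5.83053770e-01  3.66800508e-02  1.82109164e+00 -3.19855811e-04
  1.28613536e+00  1.78503678e+00]
disc 0.8 [305.8, 221.6] 5771
disc_stud 0.84 [307.6, 217.2] 5789
tcp [[312.80800794 251.55234198]] expected stud top [[306.66570835 218.19924677]] disc [[306.95897064 229.4477685 ]]
```

View pics/w2.png

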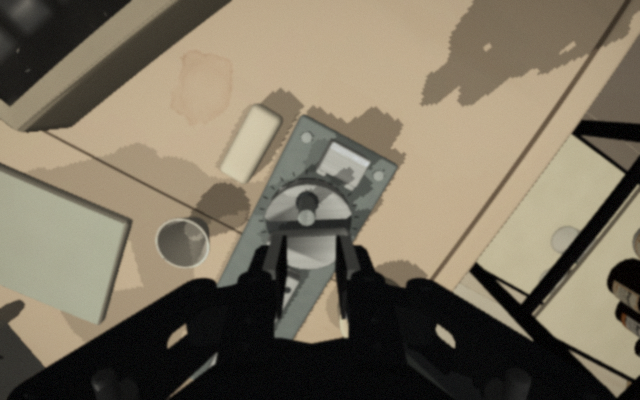

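Request:
play_rows --pt "0.0025 0.0028 0" --pt "0 0 -0.025" --pt "0 0 -0.03" --pt "0 0 -0.019" --pt "0 0 0" --turn '[0,0,0,0,0]'

```text
time: 3.55
tool_pos: [0.5217, -0.2492, 0.0457]
tool_rot: [-0.0, 0.922, -0.388, -0.002]
contact_force: [-0.9, 0.5, -0.3]
gripper_width: 0.279
grasp_force: 0.0
```

Request:
play_rows --pt "0 0 0" --pt "0 0 0" --turn '[0,0]' --hand 0.016

```text
time: 3.8
tool_pos: [0.5233, -0.2505, 0.0485]
tool_rot: [0.0, 0.922, -0.388, 0.001]
contact_force: [-0.6, -2.1, 0.1]
gripper_width: 0.188
grasp_force: 0.6
```

Request:
play_rows --pt "0.0024 0.0028 0" --pt "0.0019 0.0031 0" --pt "0.0014 0.0033 0" --pt "0.0008 0.0036 0" --pt "0.0002 0.0036 0" --pt "-0.0004 0.0036 0" --pt "-0.001 0.0035 0" --pt "0 0 0" --turn '[9.5,9.5,9.5,9.5,9.5,9.5,9.5,0]'

```text
time: 4.8
tool_pos: [0.5288, -0.227, 0.0485]
tool_rot: [0.001, 0.984, 0.18, 0.001]
contact_force: [-0.6, -1.8, -0.4]
gripper_width: 0.186
grasp_force: 0.7
```

Request:
play_rows --pt "0 0 0" --pt "0 0 0.03" --pt "0 0 0.05" --pt "-0.01 0.04 0.04" --pt "-0.01 0.04 0.02" --pt "0 0 0" --turn '[0,0,0,0,0,0]' --hand 0.024

```text
time: 5.55
tool_pos: [0.5091, -0.1449, 0.1901]
tool_rot: [0.001, 0.983, 0.181, 0.002]
contact_force: [-0.7, -0.4, -0.4]
gripper_width: 0.283
grasp_force: 0.0
```

```bash
cat > look.py <<'E'
from h import *
import sys,pickle
s=state();print(s['time'],s['tool_pos'],s['tool_rot'])
im=grab_frame("wrist");cv2.imwrite(f'pics/{sys.argv[1]}.png',im[:,:,::-1])
for t in ("disc_stud","thumb_plate"):
    for d in trace("wrist",t)[:1]: print(t,round(d['p'],2),d['location'],d['region'].sum())
pickle.dump(s,open('s1.pkl','wb'))
c=cam("wrist",s)
O=np.array([.506,-.2345,0]);X=np.array([.285,-.9585,0]);Y=np.array([.9585,.285,0])
for n,x,y,z in(("stud90",0,.022,.071),("mouth-",-.036,0,.035),("mouth+",.036,0,.035),("guide_end",-.048,0,.029),("keeper",.042,0,.038)): print(n,proj(c,O+x*X+y*Y+[0,0,z]).round(1))
E
python3 look.py w3
```

```text
5.55 [ 0.50907372 -0.14492648  0.19007683] [0.00107797 0.98342605 0.1812926  0.00224425]
disc_stud 0.8 [390.1, 213.6] 3942
thumb_plate 0.95 [239.1, 204.9] 2195
stud90 [[406.5 206.2]]
mouth- [[357.3 213.8]]
mouth+ [[427.2 218.6]]
guide_end [[344.8 211. ]]
keeper [[434.1 220. ]]
```

View pics/w3.png

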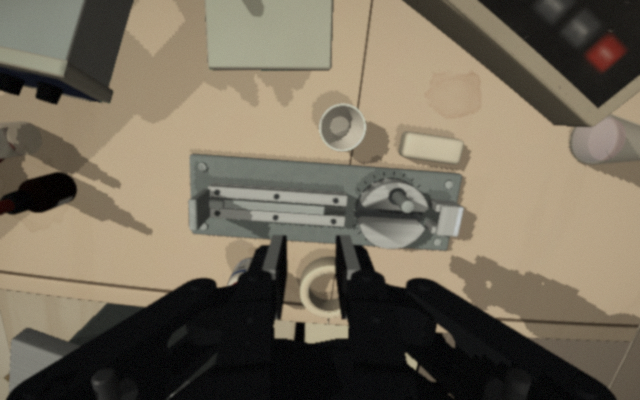

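```bash
python3 - <<'E'
from h import *
import pickle;s=pickle.load(open('s1.pkl','rb'));c=cam("wrist",s)
a=cv2.imread('pics/w3.png')[145:260,180:470]
cv2.imwrite('pics/w3c.png',cv2.resize(a,(783,311),interpolation=cv2.INTER_CUBIC))
E
```

```text
(no output)
```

View pics/w3c.png

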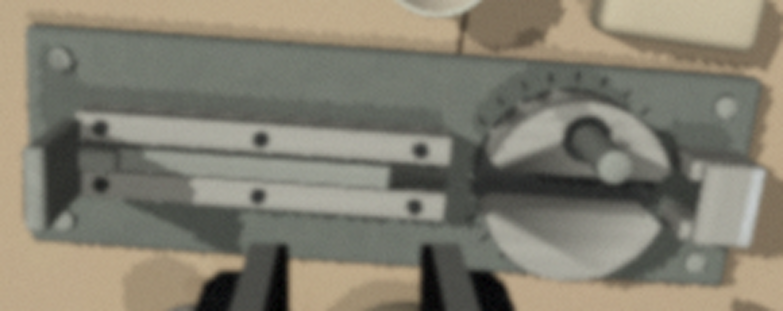

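```bash
python3 - <<'E'
from h import *
import pickle;s=pickle.load(open('s1.pkl','rb'));c=cam("wrist",s)
O=np.array([.506,-.2345]);X=np.array([.285,-.9585]);Y=np.array([.9585,.285])
px=np.array([[26,188],[46,188],[36,147],[36,228]])/2.7+[180,145]
q=at_z(c,px,.071);print(q);print(np.c_[(q-O)@X,(q-O)@Y])
px=np.array([[100,128],[420,150],[100,184],[414,207]])/2.7+[180,145]
q=at_z(c,px,.029);print(np.c_[(q-O)@X,(q-O)@Y])
g=at_z(c,[[30+0,25],[758,80],[717,283],[32,240]]/np.array(2.7)+[180,145],.012);print(np.c_[(g-O)@X,(g-O)@Y])
for x in(-.235,-.105):print(O+x*X)
E
```

```text
[[ 0.45125259 -0.05119495]
 [ 0.45364942 -0.05744364]
 [ 0.46613086 -0.05065974]
 [ 0.43871193 -0.05797254]]
[[-0.19130091 -0.00023345]
 [-0.18462844  0.00028304]
 [-0.18757359  0.0141799 ]
 [-0.18837867 -0.01418529]]
[[-0.17865793  0.00999901]
 [-0.05856125  0.01042723]
 [-0.17879349 -0.01216545]
 [-0.05863975 -0.01239879]]
[[-0.21044397  0.04404477]
 [ 0.07317168  0.04395341]
 [ 0.07373716 -0.04318367]
 [-0.21209204 -0.04490897]]
[ 0.439025  -0.0092525]
[ 0.476075  -0.1338575]
```

Request:
play_rows --pt "-0.0168 0.0315 0" --pt "-0.0168 0.0315 0" --pt "-0.0168 0.0315 0" --pt "-0.0168 0.0315 0" --pt "0 0 -0.05" --pt "0 0 -0.05" --pt "0 0 -0.03" --pt "0 0 -0.014" --turn '[-4.3,0,0,0,0,0,0,0]' --hand 0

```text
time: 6.7
tool_pos: [0.439, -0.0206, 0.0402]
tool_rot: [-0.001, 0.99, 0.143, -0.003]
contact_force: [-1.4, 0.2, -0.6]
gripper_width: -0.003
grasp_force: 0.0
```

Request:
play_rows --pt "0 0 0" --pt "0.0014 -0.0048 0" --pt "0.0014 -0.0048 0" --turn '[0,0,0]'

```text
time: 7.08
tool_pos: [0.4451, -0.0307, 0.0449]
tool_rot: [0.001, 0.99, 0.144, 0.001]
contact_force: [-0.2, 0.2, -0.9]
gripper_width: -0.005
grasp_force: 0.0
```

Request:
play_rows --pt "0.0014 -0.0048 0" --pt "0.0014 -0.0048 0" --pt "0.0014 -0.0048 0" --pt "0.0014 -0.0048 0" --pt "0.0014 -0.0048 0" --pt "0.0014 -0.0048 0" --pt "0.0014 -0.0048 0" --pt "0.0014 -0.0048 0" --turn '[0,0,0,0,0,0,0,0]'

```text
time: 8.07
tool_pos: [0.455, -0.0687, 0.0433]
tool_rot: [-0.0, 0.99, 0.144, -0.0]
contact_force: [-0.5, 1.7, 1.6]
gripper_width: -0.004
grasp_force: 1.0
```

Request:
play_rows --pt "0.0014 -0.0048 0" --pt "0.0014 -0.0048 0" --pt "0.0014 -0.0048 0" --pt "0.0014 -0.0048 0" --turn '[0,0,0,0]'

```text
time: 8.57
tool_pos: [0.4605, -0.0879, 0.0433]
tool_rot: [-0.0, 0.99, 0.144, 0.0]
contact_force: [-0.9, 2.1, 1.4]
gripper_width: -0.003
grasp_force: 1.0
```

Request:
play_rows --pt "0.0014 -0.0048 0" --pt "0.0014 -0.0048 0" --pt "0.0014 -0.0048 0" --pt "0.0014 -0.0048 0" --pt "0.0014 -0.0048 0" --pt "0.0014 -0.0048 0" --pt "0.0014 -0.0048 0" --pt "0.0014 -0.0048 0" --turn '[0,0,0,0,0,0,0,0]'

```text
time: 9.57
tool_pos: [0.4718, -0.1263, 0.0433]
tool_rot: [-0.0, 0.99, 0.144, 0.0]
contact_force: [-1.3, 1.7, 1.7]
gripper_width: 0.004
grasp_force: 1.1
```

Request:
play_rows --pt "0.0008 -0.0028 0" --pt "0.0006 -0.0019 0" --turn '[0,0]'

```text
time: 9.82
tool_pos: [0.4731, -0.1308, 0.0433]
tool_rot: [-0.0, 0.99, 0.143, -0.0]
contact_force: [0.1, 3.0, 2.0]
gripper_width: 0.003
grasp_force: 1.1
```

Request:
play_rows --pt "0.0006 -0.0019 0" --pt "0.0006 -0.0019 0" --pt "0.0006 -0.0019 0" --turn '[0,0,0]'

```text
time: 10.2
tool_pos: [0.4749, -0.1365, 0.0433]
tool_rot: [0.0, 0.99, 0.144, -0.0]
contact_force: [-0.7, 2.4, 1.3]
gripper_width: 0.002
grasp_force: 1.0
```

Request:
play_rows --pt "0.0003 -0.001 0" --pt "0.0003 -0.001 0" --turn '[0,0]'

```text
time: 10.45
tool_pos: [0.4754, -0.1384, 0.0433]
tool_rot: [-0.0, 0.99, 0.144, -0.0]
contact_force: [-1.4, 2.9, 1.8]
gripper_width: 0.004
grasp_force: 1.0
```

Request:
play_rows --pt "0.0003 -0.001 0" --pt "0.0003 -0.001 0" --turn '[0,0]'

```text
time: 10.7
tool_pos: [0.4761, -0.1405, 0.0433]
tool_rot: [0.0, 0.99, 0.144, -0.0]
contact_force: [0.2, 1.9, 1.7]
gripper_width: -0.002
grasp_force: 1.0
```

Request:
play_rows --pt "0.0003 -0.001 0" --pt "0.0003 -0.001 0" --turn '[0,0]'

```text
time: 10.95
tool_pos: [0.4766, -0.1425, 0.0433]
tool_rot: [0.0, 0.99, 0.144, -0.0]
contact_force: [-0.5, 2.1, 1.3]
gripper_width: 0.003
grasp_force: 1.0
```

Request:
play_rows --pt "0.0003 -0.001 0" --pt "0.0003 -0.001 0" --turn '[0,0]'

```text
time: 11.2
tool_pos: [0.4769, -0.1431, 0.0433]
tool_rot: [-0.002, 0.99, 0.143, -0.0]
contact_force: [-2.6, 9.6, 6.6]
gripper_width: -0.006
grasp_force: 5.0
```

Request:
play_rows --pt "-0.003 0.0105 0" --pt "-0.004 0.014 0" --pt "0 0 0.04" --pt "0 0 0.05" --pt "-0.005 -0.01 0.05" --pt "0 -0.01 0.01" --pt "0 0 0" --pt "0 0 0" --turn '[0,0,0,0,0,0,0,0]'

```text
time: 12.2
tool_pos: [0.4641, -0.1391, 0.1909]
tool_rot: [-0.001, 0.99, 0.144, -0.002]
contact_force: [0.2, 0.0, -0.1]
gripper_width: -0.003
grasp_force: 0.0
```

```bash
python3 look.py w4; python3 - <<'E'
from h import *
import pickle;s=pickle.load(open('s1.pkl','rb'));c=cam("wrist",s)
O=np.array([.506,-.2345,0]);X=np.array([.285,-.9585,0]);p=proj(c,[O-.08*X+[0,0,.071]])[0];print('home plate top',p)
a=cv2.imread('pics/w4.png');x,y=int(p[0])-110,int(p[1])-70;x=max(x,0);y=max(y,0);print(x,y)
cv2.imwrite('pics/w4c.png',cv2.resize(a[y:y+150,x:x+260],None,fx=3,fy=3,interpolation=cv2.INTER_CUBIC))
E
```

```text
12.2 [ 0.46410862 -0.1391051   0.19085744] [-0.00114716  0.98963429  0.14359661 -0.00163465]
disc_stud 0.82 [417.3, 158.5] 3603
thumb_plate 0.68 [382.2, 167.2] 1810
stud90 [[434.3 151.1]]
mouth- [[381.4 168.4]]
mouth+ [[454.5 168.7]]
guide_end [[368.  167.2]]
keeper [[461.9 169.3]]
home plate top [339.19333875 176.38282983]
229 106
```

View pics/w4c.png

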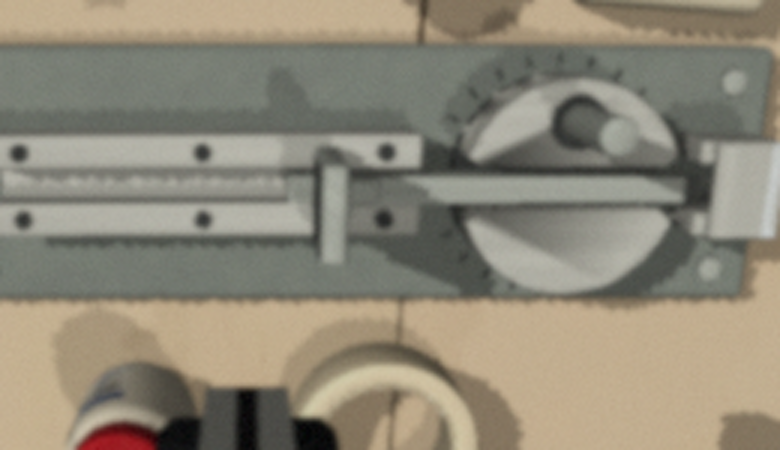

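```bash
python3 -c "
from plant import *
print(job_done())"
```

```text
the job is handed in; nothing more can be done
None
```

The turntable is locked and the job is handed in. The slot is in line with the bar, and I pushed the bar until it stopped: force rose from about 2 N to 10 N, with the thumb plate within about 1 mm of its home position in the wrist camera. The gripper is raised clear at 0.19 m, 12.2 s into the 48 s, and the nose itself was in shadow under the keeper, so its contact is inferred from that stop.

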